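# Nest the rinsed beakers under one another on the drain mat

## Task

The four rinsed plastic beakers stand mouth down on the bench. Nest them on the round black drain mat, still mouth down: set the smallest in the middle of the mat, then put the next size over it, then the next, and last the largest over all, each standing flat on the mat. Set them down gently without dropping or tipping any, and leave the bowl, the jar, the rubber stopper and the wash bottle where they are.

Things in the scene. Friction and masses are not known exactly. Their poses are not given: they have to be found in the camera images.
- beaker_1: The smallest of four frosted grey-white plastic beakers, empty, standing mouth down: a round tapered cup 36 mm across outside at the mouth (down), 32 mm across at its closed flat base (up), 50 mm tall, wall 2.5 mm, base 3 mm thick, about 18 g. Rigid; can be gripped across its outside below the base. Origin: centre of the mouth plane, i.e. at the underside as it stands; z up along its axis; yaw does not matter (a 2 mm pouring lip at the mouth is look only).
- beaker_2: The second smallest of four frosted grey-white plastic beakers, empty, standing mouth down: a round tapered cup 48 mm across outside at the mouth (down), 43 mm across at its closed flat base (up), 64 mm tall, wall 2.5 mm, base 3 mm thick, about 28 g. Rigid; can be gripped across its outside below the base. Origin: centre of the mouth plane, i.e. at the underside as it stands; z up along its axis; yaw does not matter (a 2 mm pouring lip at the mouth is look only).
- beaker_3: The second largest of four frosted grey-white plastic beakers, empty, standing mouth down: a round tapered cup 60 mm across outside at the mouth (down), 54 mm across at its closed flat base (up), 78 mm tall, wall 2.5 mm, base 3 mm thick, about 42 g. Rigid; can be gripped across its outside below the base. Origin: centre of the mouth plane, i.e. at the underside as it stands; z up along its axis; yaw does not matter (a 2 mm pouring lip at the mouth is look only).
- beaker_4: The largest of four frosted grey-white plastic beakers, empty, standing mouth down: a round tapered cup 72 mm across outside at the mouth (down), 64 mm across at its closed flat base (up), 94 mm tall, wall 2.5 mm, base 3 mm thick, about 60 g. Rigid; can be gripped across its outside below the base. Origin: centre of the mouth plane, i.e. at the underside as it stands; z up along its axis; yaw does not matter (a 2 mm pouring lip at the mouth is look only).
- mat: Round flat black rubber drain mat with a thin grey edge ring, 120 mm across, 4 mm thick, lying fixed on the bench. Origin: centre of its underside, z up; its top is 4 mm above the origin.
- dish: White ceramic bowl, mouth up, 68 mm across, 32 mm tall, loose; to be left alone. Origin: centre of its underside.
- jar: Small brown glass jar with black cap, 40 mm across, 45 mm tall, loose; to be left alone. Origin: centre of its underside.
- stopper: Black rubber stopper, a cone 30 mm across below, 24 mm above, 26 mm tall, loose; to be left alone. Origin: centre of its underside.
- wash_bottle: White wash bottle with red cap and bent spout, 62 mm across, 172 mm tall, loose, off to the left; to be left alone. Origin: centre of its underside.
Mind the look-alikes: they are no part of the job. Leave any red look-alike of the beaker_3 alone.

How it is judged:
By the outcome, as a careful person would: the job done as asked, in the order asked, and still so for the second after the job is handed in, with the robot touching nothing.
It also fails if it takes over 96 s, if anything falls off the work surface, if the arm or the gripper's body presses on something with over 40 N, if the wrist force passes 120 N, or if a joint passes its speed limit or range.

## Robot

A 6-joint arm with a two-finger parallel gripper is mounted at the origin on the work surface. World frame = base frame: x ahead of the robot, y to its left, z up, the work surface at z = 0. Lengths are in m, angles in rad, forces in N, time in s.
With the tool pointing down it reaches from about 0.425 to 0.925 m from the base axis. Payload 12.5 kg.
Tool frame: the origin (TCP) lies at the centre of the arm's flange, where the gripper is bolted on; the fingertips stand 173 mm ahead of it and the grasp point (between the pads) lies 155 mm ahead of it; x points along the fingers, y is the direction in which the jaws open and shut, and the axes are right-handed (so a half turn about x gives the same grasp; the last joint's range is limited). The gripper opens to 85 mm and grips with 20 to 120 N. Pads are 22 mm wide; open, the fingers measure 114 mm over their backs; the gripper's body (76 mm by 85 mm) begins 54 mm behind the grasp point. The pads swing forward as they close: fully open they stand 13 mm farther back than shut.
Start: joints at [-1.303, 0.491, 1.559, -0, 1.092, -0.106], TCP at [0.228, -0.582, 0.405] pointing down, gripper open.
Joint ranges: [-3.1, 3.1], [-0.84, 2.19], [0.05, 2.79], [-1.13, 4.28], [0.06, 2.93], [-2.69, 2.69]. Speed limits (rad/s): [2.22, 2.22, 2.79, 3.14, 3.14, 3.14].

## Interface

Orientations are given as a 3x3 rotation matrix whose columns are the frame's x, y, z axes.
In Python, from bench import bot gives the robot as it stands.
- The arm moves only by the tool servo_tool, never from a script. Its argument "motion" is a list of rows, each a list of 5 numbers: the shift along the tool's x, y, z in mm, then the turn about the tool's x in degrees, then the closure, from 0 (fully open) to 1 (shut). A call has 1 to 20 rows; each row shifts and turns the commanded pose from where the row before left it, along the tool's axes as they then stand; what a row does not reach is not made up. A row lasts 1/10 s, in which the tool goes at most 50 mm and 8.59 degrees, less where a joint would pass 70% of its speed; a pose out of reach is approached as far as the arm can. A call is refused whole if a number of a shift passes 50 or a number of a turn 8.59, either way. A call with a gripper value outside its range is refused whole. The fingers move at their own pace and stop on an object; "grip_force" is the grip in N (left out, the last holds). Time passes only in rows, so rows that do not move let the fingers close. It gives the time, the measured TCP pose, the force and the opening at its end, in the units of the state.
- bot.state(): the state, without advancing time (a new reading comes with each control period).
- bot.capture(name): name is "scene" or "top"; returns a dict with "pixels" (400x640x3 uint8, red, green, blue), "mtx" (3x3 intrinsics, pixels), "D" ([k1, k2, p1, p2, k3] as OpenCV has them; the pictures are not rectified), "T" (4x4, takes a point from camera to world coordinates). Camera axes: x right, y up, looking along -z (the intrinsics and any distortion apply to the point x, -y, -z); pixel columns grow to the right and rows downward; lengths in m; the calibration is good to about 2 mm. A picture is of the moment at which its call begins. There is no depth.
- bot.hand_in(): hands the job in, once; it reports no verdict.
The state is a dict: "clock": time; "q": joint angles; "joint_velocities": joint speeds; "tau": joint torques, N m; "tool_pos": TCP position; "tool_rot": TCP orientation; "force": force on the tool from outside, world axes, zero at the start; "ft_torque": the same for the moment, N m; "gripper_width": opening from 0.0 (shut) to 1.0 (fully open).
Only numpy, scipy, OpenCV 4.12 (cv2) and the standard library are available. Lean on these libraries where they do the work, as an engineer would, in place of code of your own. Each camera call takes 0.05 s, during which the arm holds its last target. There are 200 camera calls.

## Working session

There is one attempt and no reset: what is moved stays moved. The work goes in short steps, Python scripts to look and compute and a tool call to move; the robot and the scene stay as the last step left them, time stands still between calls to the robot, and variables do not carry over. Pictures are saved under pics/ and viewed, about 12 in all and at most 16, crops included, and the job is handed in when it is done.

Besides the shell and the picture viewer there is one more tool, called by a JSON object that holds its "method" and its "body". servo_tool: Moves the arm, as the interface text tells. Its arguments: {"type":"object","properties":{"motion":{"type":"array","items":{"type":"array","items":{"type":"number"}}},"grip_force":{"type":"number"}},"required":["motion"]}

```bash
ls; mkdir -p pics
python3 - <<'E'
from bench import bot
import cv2,numpy as np
s=bot.state();print(s)
for n in("scene","top"):
    c=bot.capture(n);cv2.imwrite(f"pics/{n}0.png",c["pixels"][:,:,::-1]);print(n,c["mtx"],c["D"],c["T"])
E
```

```text
pics
{'clock': 0.0, 'q': array([-1.30258719e+00,  4.91606072e-01,  1.55944323e+00,  1.27413150e-05,
        1.09169754e+00, -1.05613245e-01]), 'joint_velocities': array([-1.13902787e-04,  9.30479295e-05, -4.10894158e-04,  1.04992615e-03,
       -1.04498331e-04, -3.86813579e-04]), 'tau': array([ 9.58688906e-04, -6.18448377e+01, -2.61590391e+01, -8.50121432e-05,
        4.05881830e-03,  4.78704756e-07]), 'tool_pos': array([ 0.22824396, -0.58181023,  0.40410087]), 'tool_rot': array([[-2.94962179e-04,  3.65170848e-01, -9.30940473e-01],
       [ 1.11591538e-03, -9.30939814e-01, -3.65170943e-01],
       [-9.99999334e-01, -1.14656241e-03, -1.32907729e-04]]), 'force': array([-0.24364389, -0.37826188, -0.21637927]), 'ft_torque': array([-2.04657196e-05, -2.30505342e-02,  3.74317025e-02]), 'gripper_width': 0.9986184420958985}
scene [[497.96134907   0.         315.74368786]
 [  0.         497.96134907 198.77206732]
 [  0.           0.           1.        ]] [0.0330788 0.        0.        0.        0.       ] [[-0.51565564 -0.52685374  0.67566589  1.39914487]
 [ 0.85673623 -0.30775198  0.41387407  0.58668059]
 [-0.01011358  0.79228395  0.61006873  0.79632873]
 [ 0.          0.          0.          1.        ]]
top [[364.97924272   0.         322.47415192]
 [  0.         364.97924272 202.79217757]
 [  0.           0.           1.        ]] [0.00307541 0.         0.         0.         0.        ] [[ 1.33008100e-02  9.95726671e-01 -9.13864591e-02  4.83336794e-01]
 [-9.99910411e-01  1.33825026e-02  2.81182980e-04  6.47509300e-02]
 [ 1.50296092e-03  9.13745318e-02  9.95815463e-01  8.06205048e-01]
 [ 0.00000000e+00  0.00000000e+00  0.00000000e+00  1.00000000e+00]]
```

View pics/scene0.png

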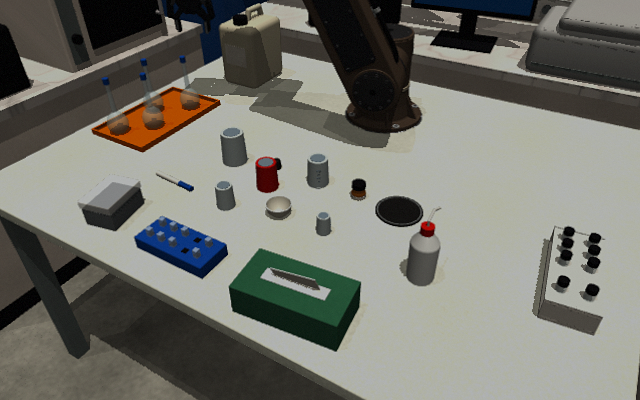

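View pics/top0.png

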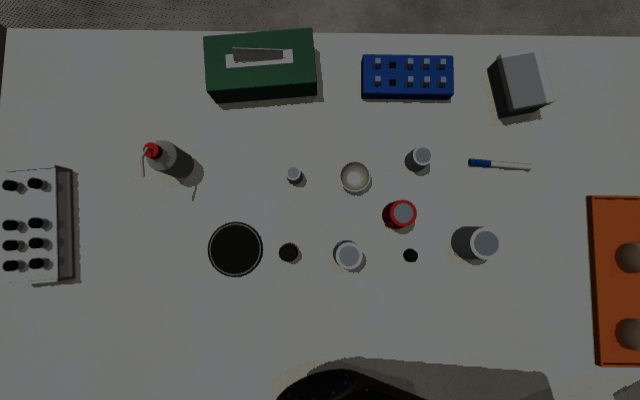

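The beakers are in the top view at b1 (294,174), b2 (421,157), b3 (349,256) and b4 (484,243). The mat is at (235,249). Possible look-alikes are the red beaker at (402,213), which I'll leave alone, the bowl (355,177), the jar (289,253) and the stopper (410,256). I'll check these in a close crop.

Run:
```python
import cv2
im=cv2.imread("pics/top0.png")[135:295,200:520]
im=cv2.convertScaleAbs(im,alpha=1.5)
cv2.imwrite("pics/crop0.png",cv2.resize(im,None,fx=2.5,fy=2.5,interpolation=cv2.INTER_CUBIC))
```

```text
(no output)
```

View pics/crop0.png

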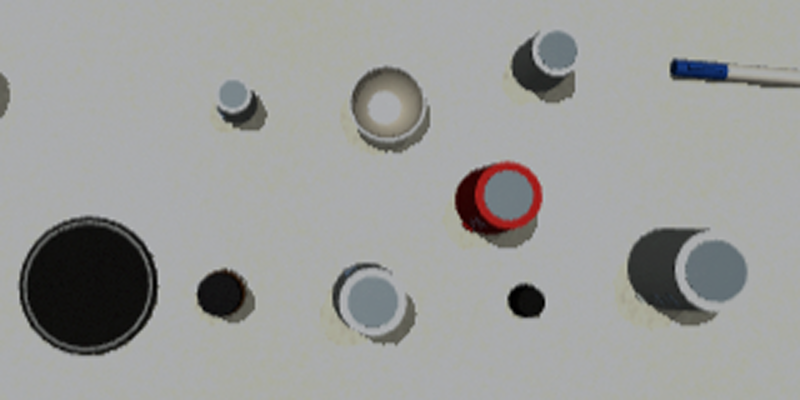

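```bash
cat > h.py <<'E'
import cv2,numpy as np
def proj(c,P):
    T=np.linalg.inv(c["T"]);p=np.atleast_2d(P)@T[:3,:3].T+T[:3,3]
    p=p*[1,-1,-1]
    return cv2.projectPoints(p,np.zeros(3),np.zeros(3),c["mtx"],np.array(c["D"],float))[0].reshape(-1,2)
def unproj(c,uv,z):
    n=cv2.undistortPoints(np.array([[uv]],float),c["mtx"],np.array(c["D"],float))[0,0]
    d=c["T"][:3,:3]@np.array([n[0],-n[1],-1]);o=c["T"][:3,3]
    return o+d*(z-o[2])/d[2]
def circ(x,y,z,r):
    a=np.linspace(0,2*np.pi,60);return np.c_[x+r*np.cos(a),y+r*np.sin(a),0*a+z]
G={1:(18,16,50),2:(24,21.5,64),3:(30,27,78),4:(36,32,94)}
def overlay(c,im,obs,box,f,fn):
    x0,y0,x1,y1=box;im=cv2.convertScaleAbs(im[y0:y1,x0:x1],alpha=1.5)
    im=cv2.resize(im,None,fx=f,fy=f,interpolation=cv2.INTER_CUBIC)
    for (x,y,z,r,col) in obs:
        p=((proj(c,circ(x,y,z,r))-[x0,y0]+.5)*f).astype(int)
        cv2.polylines(im,[p],True,col,1)
    cv2.imwrite(fn,im)
E
python3 - <<'E'
from h import *
from bench import bot
S=bot.capture("scene");T=bot.capture("top")
Z=lambda u,v:(200+u/2.5-.3,135+v/2.5-.3)
px={1:(235,96),2:(554,51),3:(372,300),4:(707,270)}
obs=[]
for k,(r,b,h) in G.items():
    p=unproj(T,Z(*px[k]),h/1000);print(k,p.round(4),np.hypot(*p[:2]).round(3))
    obs+=[(p[0],p[1],0,r/1e3,(0,255,0)),(p[0],p[1],h/1e3,b/1e3,(0,0,255))]
for n,q,h,r in(("mat",(89,286),.004,60),("jar",(221,292),.045,20),("dish",(388,103),.032,34),("stop",(526,300),.026,12),("red",(508,195),.078,27)):
    p=unproj(T,Z(*q),h);print(n,p.round(4));obs.append((p[0],p[1],h,r/1e3,(255,255,0)))
overlay(T,T["pixels"][:,:,::-1],obs,(200,135,520,295),2.5,"pics/ov_t.png")
overlay(S,S["pixels"][:,:,::-1],obs,(200,110,440,250),3.3,"pics/ov_s.png")
E
```

```text
1 [0.6144 0.1257 0.05  ] 0.627
2 [ 0.6532 -0.1384  0.064 ] 0.668
3 [0.4478 0.0117 0.078 ] 0.448
4 [ 0.4751 -0.2469  0.094 ] 0.535
mat [0.453  0.2532 0.004 ]
jar [0.4511 0.1343 0.045 ]
dish [ 0.6132 -0.0042  0.032 ]
stop [ 0.447  -0.1226  0.026 ]
red [ 0.5324 -0.0965  0.078 ]
```

View pics/ov_t.png

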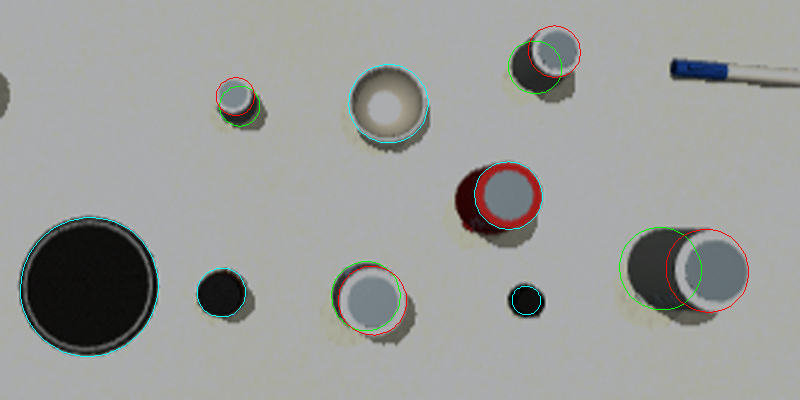

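View pics/ov_s.png

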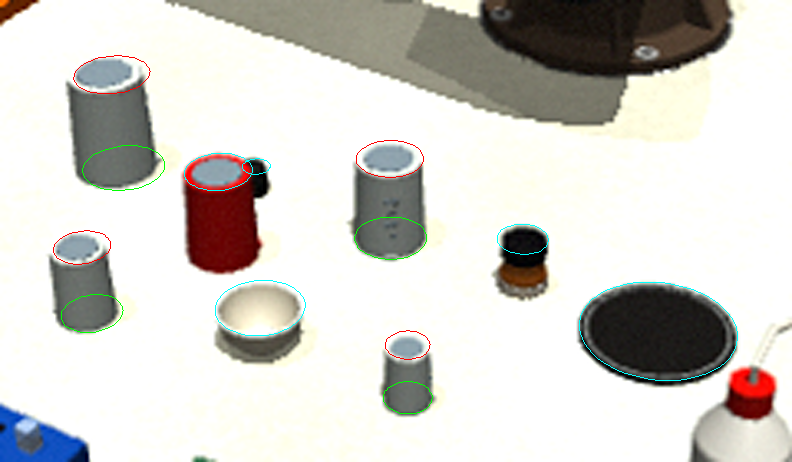

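The circles line up well: b1, b2 and b3 agree in both views, and b4 needs about 3 mm more in -y. The red beaker, stopper, bowl and jar are told apart. First I'll square the tool to the world axes and head for b1.

{"method": "servo_tool", "body": {"motion": [[0, 0, 0, 7.14, 0], [0, 0, 0, 7.14, 0], [0, 0, 0, 7.14, 0], [0, -39, -21, 0, 0], [0, -39, -21, 0, 0], [0, -39, -21, 0, 0], [0, -39, -21, 0, 0], [0, -39, -21, 0, 0], [0, -39, -21, 0, 0], [0, -39, -21, 0, 0], [0, -39, -21, 0, 0], [0, -39, -21, 0, 0], [0, -39, -21, 0, 0], [0, -39, -21, 0, 0], [0, -39, -21, 0, 0], [0, -39, -21, 0, 0], [0, -39, -21, 0, 0], [0, -39, -21, 0, 0], [0, -39, -21, 0, 0], [0, -39, -21, 0, 0]], "grip_force": 25}}

```text
clock: 2.2
tool_pos: [0.5858, 0.083, 0.4046]
tool_rot: [[-0.0, 0.0, -1.0], [-0.0, -1.0, -0.0], [-1.0, 0.0, 0.0]]
force: [0.8, -0.1, 0.4]
gripper_width: 1.002
```

{"method": "servo_tool", "body": {"motion": [[30, -22, -14, 0, 0], [40, -21, -14, 0, 0], [40, 0, 0, 0, 0], [35, 0, 0, 0, 0], [0, 0, 0, 0, 0], [0, 0, 0, 0, 0]]}}

```text
clock: 2.8
tool_pos: [0.6136, 0.1241, 0.2602]
tool_rot: [[-0.0, -0.0, -1.0], [-0.0, -1.0, 0.0], [-1.0, 0.0, 0.0]]
force: [0.5, -0.5, 0.2]
gripper_width: 1.002
```

Run:
```python
from h import *
from bench import bot
print(bot.state()["tool_pos"])
a=bot.capture("scene")["pixels"];b=bot.capture("top")["pixels"]
A=cv2.resize(a[150:260,250:410],None,fx=2.5,fy=2.5);B=cv2.resize(b[120:230,220:380],None,fx=2.5,fy=2.5)
cv2.imwrite("pics/c1.png",cv2.convertScaleAbs(np.hstack([A,B])[:,:,::-1],alpha=1.4))
```

```text
[0.61359174 0.12408158 0.26015885]
```

View pics/c1.png

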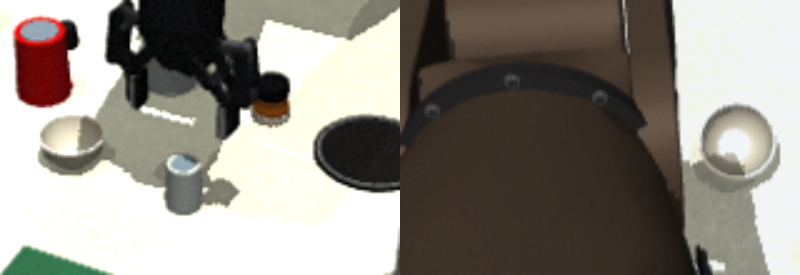

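The gripper is over b1, with the fingers on either side of (323,223) in the scene picture. The arm hides b1 from the top camera. I'll go down and do a two-way centring grip.

{"method": "servo_tool", "body": {"motion": [[30, 0, 0, 0, 0], [30, -1, 0, 0, 0], [18, 0, 0, 0, 0], [0, 0, 0, 0, 0.3], [0, 0, 0, 0, 0.45], [0, 0, 0, 0, 0.5], [0, 0, 0, 0, 0.55], [0, 0, 0, 0, 0.6], [0, 0, 0, 0, 0.7], [0, 0, 0, 0, 0.8], [0, 0, 0, 0, 0.8], [0, 0, 0, 0, 0.8]]}}

```text
clock: 4.1
tool_pos: [0.6136, 0.1251, 0.1828]
tool_rot: [[0.002, -0.0, -1.0], [0.0, -1.0, 0.0], [-1.0, -0.0, -0.002]]
force: [0.0, -0.2, 6.2]
gripper_width: 0.388
```

```bash
python3 -c "
from bench import bot
print(bot.state()['q'],bot.state()['clock'])"
```

```text
[ 9.56857780e-02  7.69879513e-01  1.72250472e+00 -2.56798473e-04
  6.47380594e-01  1.66673252e+00] 4.1
```

{"method": "servo_tool", "body": {"motion": [[0, 0, 0, 0, 0.3], [0, 0, 0, 0, 0.2], [0, 0, 0, -8.18, 0.2], [0, 0, 0, -8.18, 0.2], [0, 0, 0, -8.18, 0.2], [0, 0, 0, -8.18, 0.2], [0, 0, 0, -8.18, 0.2], [0, 0, 0, -8.18, 0.2], [0, 0, 0, -8.18, 0.2], [0, 0, 0, -8.18, 0.2], [0, 0, 0, -8.18, 0.2], [0, 0, 0, -8.18, 0.2], [0, 0, 0, -8.2, 0.2], [0, 0, 0, 0, 0.4], [0, 0, 0, 0, 0.5], [0, 0, 0, 0, 0.6], [0, 0, 0, 0, 0.7], [0, 0, 0, 0, 0.8], [0, 0, 0, 0, 0.8], [0, 0, 0, 0, 0.8]]}}

```text
clock: 6.1
tool_pos: [0.6133, 0.1251, 0.1817]
tool_rot: [[0.0, 1.0, -0.0], [-0.0, -0.0, -1.0], [-1.0, 0.0, 0.0]]
force: [-0.3, -0.0, 1.0]
gripper_width: 0.394
```

{"method": "servo_tool", "body": {"motion": [[-5, 0, 0, 0, 0.8], [-15, 0, 0, 0, 0.8], [-30, 0, 0, 0, 0.8], [-20, 0, 0, 0, 0.8], [0, -10, -8, 0, 0.8], [0, -20, -16, 0, 0.8], [0, -25, -20, 0, 0.8], [0, -25, -20, 0, 0.8], [0, -25, -20, 0, 0.8], [0, -25, -20, 0, 0.8], [0, -20, -16, 0, 0.8], [0, -10, -8, 0, 0.8], [20, 0, 0, 0, 0.8], [20, 0, 0, 0, 0.8], [0, 0, 0, 0, 0.8], [0, 0, 0, 0, 0.8]]}}

```text
clock: 7.7
tool_pos: [0.4535, 0.253, 0.2118]
tool_rot: [[-0.001, 1.0, -0.0], [-0.0, -0.0, -1.0], [-1.0, -0.001, 0.0]]
force: [-0.1, -0.0, -0.4]
gripper_width: 0.39
```

Run:
```python
from h import *
from bench import bot
s=bot.state();p=s["tool_pos"];print(p,s["force"])
S=bot.capture("scene");x,y=p[:2]
z=p[2]-.1817
obs=[(x,y,z,.018,(0,255,0)),(x,y,z+.05,.016,(0,0,255)),(.453,.2532,.004,.06,(255,255,0))]
overlay(S,S["pixels"][:,:,::-1],obs,(330,120,450,240),5,"pics/c2.png")
```

```text
[0.45345788 0.25303093 0.2117892 ] [-0.10247156 -0.02804206 -0.36336575]
```

View pics/c2.png

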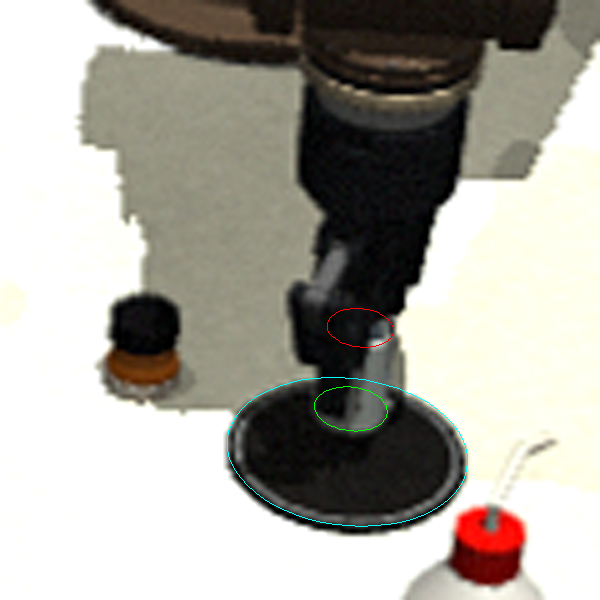

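b1 hangs over the mat and its mouth matches the predicted circle at (350,408) in the crop. I'll lower it.

{"method": "servo_tool", "body": {"motion": [[10, 0, 0, 0, 0.8], [8, 0, 0, 0, 0.8], [4, 0, 0, 0, 0.8], [2, 0, 0, 0, 0.8], [0, 0, 0, 0, 0.8]]}}

```text
clock: 8.25
tool_pos: [0.4533, 0.2531, 0.1873]
tool_rot: [[-0.0, 1.0, -0.0], [-0.0, -0.0, -1.0], [-1.0, -0.0, 0.0]]
force: [0.3, -0.0, 0.0]
gripper_width: 0.392
```

{"method": "servo_tool", "body": {"motion": [[1, 0, 0, 0, 0.8], [0.5, 0, 0, 0, 0.8], [0, 0, 0, 0, 0.8]]}}

```text
clock: 8.55
tool_pos: [0.4533, 0.2531, 0.1862]
tool_rot: [[0.0, 1.0, -0.0], [-0.0, -0.0, -1.0], [-1.0, 0.0, 0.0]]
force: [-0.2, -0.4, 0.5]
gripper_width: 0.392
```

{"method": "servo_tool", "body": {"motion": [[0.5, 0, 0, 0, 0.8], [0, 0, 0, 0, 0.8]]}}

```text
clock: 8.75
tool_pos: [0.4533, 0.2531, 0.1858]
tool_rot: [[0.0, 1.0, -0.0], [0.0, -0.0, -1.0], [-1.0, 0.0, -0.0]]
force: [0.1, 0.3, 1.1]
gripper_width: 0.394
```

{"method": "servo_tool", "body": {"motion": [[0.5, 0, 0, 0, 0.8], [0, 0, 0, 0, 0.8]]}}

```text
clock: 8.95
tool_pos: [0.4533, 0.2532, 0.1854]
tool_rot: [[0.0, 1.0, -0.0], [0.0, -0.0, -1.0], [-1.0, 0.0, -0.0]]
force: [-0.8, -0.5, 4.4]
gripper_width: 0.394
```

{"method": "servo_tool", "body": {"motion": [[0, 0, 0, 0, 0.55], [0, 0, 0, 0, 0.45], [0, 0, 0, 0, 0.3], [0, 0, 0, 0, 0.2], [-10, 0, 0, 0, 0], [-30, 0, 0, 0, 0], [-40, 0, 0, 0, 0], [-35, 0, 0, 0, 0], [0, 10, 20, 0, 0], [0, 20, 39, 0, 0], [0, 20, 39, 0, 0], [0, 20, 39, 0, 0], [0, 20, 39, 0, 0], [0, 20, 39, 0, 0], [0, 20, 39, 0, 0], [0, 20, 39, 0, 0], [0, 20, 39, 0, 0], [0, 20, 39, 0, 0], [0, 9, 22, 0, 0], [0, 0, 0, 0, 0]]}}

```text
clock: 10.95
tool_pos: [0.6527, -0.1428, 0.3005]
tool_rot: [[0.001, 1.0, -0.003], [-0.001, -0.003, -1.0], [-1.0, 0.001, 0.001]]
force: [-0.2, -0.1, 0.0]
gripper_width: 1.003
```

Run:
```python
from h import *
from bench import bot
s=bot.state();print(s["tool_pos"],s["q"],s["clock"])
T=bot.capture("top");S=bot.capture("scene")
obs=[(.6532,-.1384,0,.024,(0,255,0)),(.4533,.2532,.004,.018,(0,255,0)),(.4533,.2532,.054,.016,(0,0,255))]
overlay(T,T["pixels"][:,:,::-1],obs,(200,200,320,290),3,"pics/a.png")
overlay(S,S["pixels"][:,:,::-1],obs,(200,150,440,240),3,"pics/b.png")
a=cv2.imread("pics/a.png");b=cv2.imread("pics/b.png");a=cv2.copyMakeBorder(a,0,0,0,360,0)
cv2.imwrite("pics/c3.png",np.vstack([a,b]))
```

```text
[ 0.65270328 -0.14276953  0.30051384] [-3.14094650e-01  6.59009031e-01  1.54618283e+00 -4.32116340e-04
  9.35472240e-01 -3.10807988e-01] 10.95
```

View pics/c3.png

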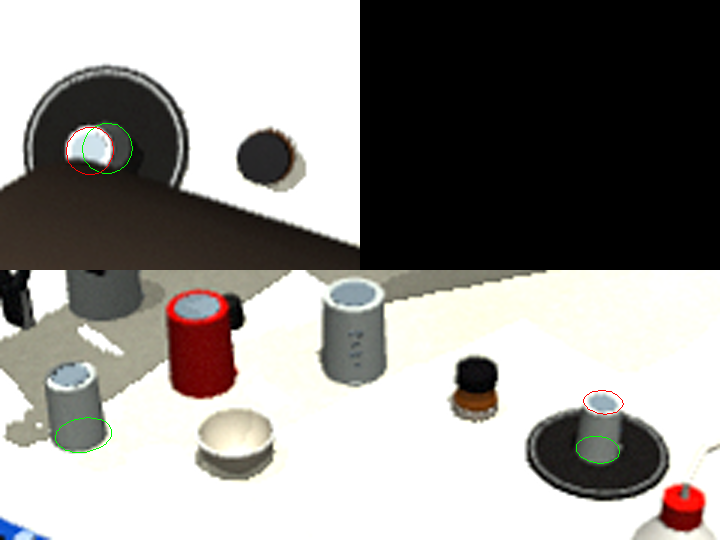

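b1 stands upright in the middle of the mat, matching the overlay to about 1 mm. Next I'll grip b2 with the jaws along x, then turn and grip it along y.

{"method": "servo_tool", "body": {"motion": [[40, 0, 0, 0, 0], [40, 0, 0, 0, 0], [15, 0, 0, 0, 0], [9, 0, 0, 0, 0], [0, 0, 0, 0, 0.25], [0, 0, 0, 0, 0.35], [0, 0, 0, 0, 0.4], [0, 0, 0, 0, 0.45], [0, 0, 0, 0, 0.55], [0, 0, 0, 0, 0.65], [0, 0, 0, 0, 0.65], [0, 0, 0, 0, 0.3], [0, 0, 0, 0, 0.1], [0, 0, 0, 0, 0.1]]}}

```text
clock: 12.45
tool_pos: [0.6523, -0.1399, 0.1961]
tool_rot: [[-0.0, 1.0, -0.0], [-0.0, -0.0, -1.0], [-1.0, -0.0, 0.0]]
force: [0.9, 0.1, -0.0]
gripper_width: 0.901
```

{"method": "servo_tool", "body": {"motion": [[0, 0, 0, 8.18, 0.1], [0, 0, 0, 8.18, 0.1], [0, 0, 0, 8.18, 0.1], [0, 0, 0, 8.18, 0.1], [0, 0, 0, 8.18, 0.1], [0, 0, 0, 8.18, 0.1], [0, 0, 0, 8.18, 0.1], [0, 0, 0, 8.18, 0.1], [0, 0, 0, 8.18, 0.1], [0, 0, 0, 8.18, 0.1], [0, 0, 0, 8.2, 0.1], [0, 0, 0, 0, 0.25], [0, 0, 0, 0, 0.35], [0, 0, 0, 0, 0.4], [0, 0, 0, 0, 0.45], [0, 0, 0, 0, 0.55], [0, 0, 0, 0, 0.65], [0, 0, 0, 0, 0.65], [0, 0, 0, 0, 0.65]]}}

```text
clock: 14.35
tool_pos: [0.6523, -0.1399, 0.1963]
tool_rot: [[0.0, 0.0, -1.0], [-0.0, -1.0, -0.0], [-1.0, 0.0, -0.0]]
force: [-0.2, -0.0, 1.8]
gripper_width: 0.523
```

{"method": "servo_tool", "body": {"motion": [[-5, 0, 0, 0, 0.65], [-15, 0, 0, 0, 0.65], [-30, 0, 0, 0, 0.65], [-40, 0, 0, 0, 0.65], [0, -13, 7, 0, 0.65], [0, -25, 13, 0, 0.65], [0, -35, 18, 0, 0.65], [0, -40, 20, 0, 0.65], [0, -40, 20, 0, 0.65], [0, -40, 20, 0, 0.65], [0, -40, 20, 0, 0.65], [0, -40, 20, 0, 0.65], [0, -40, 20, 0, 0.65], [0, -40, 20, 0, 0.65], [0, -25, 13, 0, 0.65], [0, -15, 8, 0, 0.65], [0, 0, 0, 0, 0.65], [0, 0, 0, 0, 0.65], [0, 0, 0, 0, 0.65]]}}

```text
clock: 16.25
tool_pos: [0.4536, 0.2525, 0.2864]
tool_rot: [[0.0, -0.001, -1.0], [-0.0, -1.0, 0.001], [-1.0, 0.0, -0.0]]
force: [-0.4, -0.0, -0.8]
gripper_width: 0.52
```

{"method": "servo_tool", "body": {"motion": [[15, 0, 0, 0, 0.65], [15, 0, 0, 0, 0.65], [15, 0, 0, 0, 0.65], [10, 0, 0, 0, 0.65], [0, 0, 0, 0, 0.65]]}}

```text
clock: 16.75
tool_pos: [0.4535, 0.2525, 0.2302]
tool_rot: [[-0.002, -0.001, -1.0], [-0.001, -1.0, 0.001], [-1.0, 0.001, 0.002]]
force: [-0.2, 0.0, -0.2]
gripper_width: 0.518
```

{"method": "servo_tool", "body": {"motion": [[10, 0, 0, 0, 0.65], [10, 0, 0, 0, 0.65], [6, 0, 0, 0, 0.65], [3, 0, 0, 0, 0.65], [0.5, 0, 0, 0, 0.65], [0, 0, 0, 0, 0.65]]}}

```text
clock: 17.35
tool_pos: [0.4533, 0.2532, 0.2017]
tool_rot: [[0.0, 0.0, -1.0], [-0.0, -1.0, -0.0], [-1.0, 0.0, -0.0]]
force: [-0.3, -0.2, 0.2]
gripper_width: 0.521
```

{"method": "servo_tool", "body": {"motion": [[0.7, 0, 0, 0, 0.65], [0.5, 0, 0, 0, 0.65], [0, 0, 0, 0, 0.65]]}}

```text
clock: 17.65
tool_pos: [0.4533, 0.2532, 0.2006]
tool_rot: [[0.0, 0.0, -1.0], [0.0, -1.0, -0.0], [-1.0, -0.0, -0.0]]
force: [0.0, -0.5, -0.9]
gripper_width: 0.518
```

{"method": "servo_tool", "body": {"motion": [[0.4, 0, 0, 0, 0.65], [0, 0, 0, 0, 0.65]]}}

```text
clock: 17.85
tool_pos: [0.4534, 0.2531, 0.2002]
tool_rot: [[0.0, -0.0, -1.0], [0.0, -1.0, 0.0], [-1.0, -0.0, -0.0]]
force: [-0.6, -0.4, 2.6]
gripper_width: 0.518
```

{"method": "servo_tool", "body": {"motion": [[0, 0, 0, 0, 0.45], [0, 0, 0, 0, 0.35], [0, 0, 0, 0, 0.2], [0, 0, 0, 0, 0.1], [-10, 0, 0, 0, 0], [-30, 0, 0, 0, 0], [-35, 0, 0, 0, 0], [-25, 0, 0, 0, 0], [0, 20, 1, 0, 0], [0, 40, 1, 0, 0], [0, 40, 1, 0, 0], [0, 40, 1, 0, 0], [0, 40, 1, 0, 0], [0, 40, 0, 0, 0], [0, 22, 0, 0, 0], [0, 0, 0, 0, 0], [0, 0, 0, 0, 0]]}}

```text
clock: 19.55
tool_pos: [0.4482, 0.011, 0.3006]
tool_rot: [[0.0, -0.001, -1.0], [-0.0, -1.0, 0.001], [-1.0, 0.0, -0.0]]
force: [0.2, 0.4, 0.6]
gripper_width: 1.002
```

Run:
```python
from h import *
from bench import bot
s=bot.state();print(s["tool_pos"],s["q"],s["clock"])
S=bot.capture("scene");T=bot.capture("top")
obs=[(.448,.011,0,.03,(0,255,0)),(.448,.011,.078,.027,(0,0,255)),(.4533,.2532,.004,.024,(0,255,0)),(.4533,.2532,.068,.0215,(0,0,255))]
overlay(S,S["pixels"][:,:,::-1],obs,(280,130,440,240),3.6,"pics/a.png")
overlay(T,T["pixels"][:,:,::-1],obs,(200,210,270,320),3.6,"pics/b.png")
cv2.imwrite("pics/c4.png",cv2.hconcat([cv2.imread("pics/a.png"),cv2.imread("pics/b.png")])[:,:800])
```

```text
[0.44819148 0.01100552 0.3005501 ] [-1.22975435e-01  4.03324721e-01  2.09197199e+00  2.63309806e-06
  6.45806715e-01  1.44928167e+00] 19.55
```

View pics/c4.png

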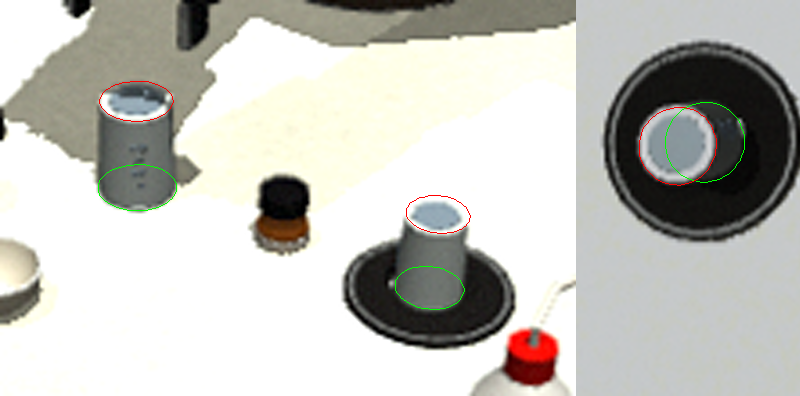

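b2 stands flat over b1, and the b3 overlay fits exactly. Now b3.

{"method": "servo_tool", "body": {"motion": [[40, 0, 0, 0, 0], [35, 0, 0, 0, 0], [16, 0, 0, 0, 0], [0, 0, 0, 0, 0], [0, 0, 0, 0, 0.15], [0, 0, 0, 0, 0.22], [0, 0, 0, 0, 0.28], [0, 0, 0, 0, 0.33], [0, 0, 0, 0, 0.4], [0, 0, 0, 0, 0.5], [0, 0, 0, 0, 0.5], [0, 0, 0, 0, 0.2], [0, 0, 0, 0, 0], [0, 0, 0, 0, 0]]}}

```text
clock: 21.05
tool_pos: [0.4483, 0.0111, 0.2091]
tool_rot: [[0.0, -0.0, -1.0], [-0.0, -1.0, 0.0], [-1.0, 0.0, -0.0]]
force: [-0.4, 0.0, -0.3]
gripper_width: 1.002
```

{"method": "servo_tool", "body": {"motion": [[0, 0, 0, -8.18, 0], [0, 0, 0, -8.18, 0], [0, 0, 0, -8.18, 0], [0, 0, 0, -8.18, 0], [0, 0, 0, -8.18, 0], [0, 0, 0, -8.18, 0], [0, 0, 0, -8.18, 0], [0, 0, 0, -8.18, 0], [0, 0, 0, -8.18, 0], [0, 0, 0, -8.18, 0], [0, 0, 0, -8.2, 0], [0, 0, 0, 0, 0.15], [0, 0, 0, 0, 0.22], [0, 0, 0, 0, 0.28], [0, 0, 0, 0, 0.33], [0, 0, 0, 0, 0.4], [0, 0, 0, 0, 0.5], [0, 0, 0, 0, 0.5], [0, 0, 0, 0, 0.5]]}}

```text
clock: 22.95
tool_pos: [0.4483, 0.0111, 0.2092]
tool_rot: [[0.0, 1.0, -0.0], [-0.0, -0.0, -1.0], [-1.0, 0.0, 0.0]]
force: [-0.2, -0.1, 4.8]
gripper_width: 0.657
```

{"method": "servo_tool", "body": {"motion": [[-5, 0, 0, 0, 0.5], [-15, 0, 0, 0, 0.5], [-30, 0, 0, 0, 0.5], [-30, 0, 0, 0, 0.5], [-15, 0, 0, 0, 0.5], [0, 0, -10, 0, 0.5], [0, 1, -25, 0, 0.5], [0, 1, -40, 0, 0.5], [0, 1, -40, 0, 0.5], [0, 1, -40, 0, 0.5], [0, 1, -40, 0, 0.5], [0, 0, -30, 0, 0.5], [0, 0, -17, 0, 0.5], [0, 0, 0, 0, 0.5], [0, 0, 0, 0, 0.5], [0, 0, 0, 0, 0.5]]}}

```text
clock: 24.55
tool_pos: [0.4531, 0.2526, 0.3035]
tool_rot: [[-0.001, 1.0, -0.001], [-0.001, -0.001, -1.0], [-1.0, -0.001, 0.001]]
force: [-0.6, -0.2, -0.7]
gripper_width: 0.655
```

{"method": "servo_tool", "body": {"motion": [[10, 0, 0, 0, 0.5], [12, 0, 0, 0, 0.5], [10, 0, 0, 0, 0.5], [8, 0, 0, 0, 0.5], [0, 0, 0, 0, 0.5]]}}

```text
clock: 25.05
tool_pos: [0.4532, 0.2529, 0.2627]
tool_rot: [[-0.002, 1.0, -0.0], [-0.001, -0.0, -1.0], [-1.0, -0.002, 0.001]]
force: [0.5, -0.2, -0.2]
gripper_width: 0.654
```

Clear so far: the mouth is now past b2's top with no side force.

{"method": "servo_tool", "body": {"motion": [[12, 0, 0, 0, 0.5], [14, 0, 0, 0, 0.5], [12, 0, 0, 0, 0.5], [7, 0, 0, 0, 0.5], [2.5, 0, 0, 0, 0.5], [0, 0, 0, 0, 0.5]]}}

```text
clock: 25.65
tool_pos: [0.4533, 0.2532, 0.2163]
tool_rot: [[-0.0, 1.0, -0.0], [-0.0, -0.0, -1.0], [-1.0, -0.0, 0.0]]
force: [-0.3, 1.2, -0.6]
gripper_width: 0.654
```

{"method": "servo_tool", "body": {"motion": [[0.7, 0, 0, 0, 0.5], [0.5, 0, 0, 0, 0.5], [0, 0, 0, 0, 0.5]]}}

```text
clock: 25.95
tool_pos: [0.4533, 0.2532, 0.2157]
tool_rot: [[0.001, 1.0, -0.0], [0.0, -0.0, -1.0], [-1.0, 0.001, -0.0]]
force: [-0.2, 0.2, -0.3]
gripper_width: 0.658
```

{"method": "servo_tool", "body": {"motion": [[1, 0, 0, 0, 0.5], [0.6, 0, 0, 0, 0.5], [0, 0, 0, 0, 0.5]]}}

```text
clock: 26.25
tool_pos: [0.4533, 0.2531, 0.2137]
tool_rot: [[0.0, 1.0, -0.0], [-0.0, -0.0, -1.0], [-1.0, 0.0, 0.0]]
force: [-0.8, 0.1, -0.5]
gripper_width: 0.662
```

{"method": "servo_tool", "body": {"motion": [[0.4, 0, 0, 0, 0.5], [0.4, 0, 0, 0, 0.5], [0, 0, 0, 0, 0.5]]}}

```text
clock: 26.55
tool_pos: [0.4533, 0.2532, 0.2132]
tool_rot: [[0.0, 1.0, -0.0], [0.0, -0.0, -1.0], [-1.0, 0.0, -0.0]]
force: [-0.4, 0.6, 5.3]
gripper_width: 0.655
```

{"method": "servo_tool", "body": {"motion": [[0, 0, 0, 0, 0.3], [0, 0, 0, 0, 0.2], [0, 0, 0, 0, 0.1], [0, 0, 0, 0, 0], [-10, 0, 0, 0, 0], [-30, 0, 0, 0, 0], [-40, 0, 0, 0, 0], [-27, 0, 0, 0, 0], [0, 0, 20, 0, 0], [0, 2, 42, 0, 0], [0, 2, 42, 0, 0], [0, 2, 42, 0, 0], [0, 2, 42, 0, 0], [0, 2, 42, 0, 0], [0, 2, 42, 0, 0], [0, 2, 42, 0, 0], [0, 2, 42, 0, 0], [0, 2, 42, 0, 0], [0, 2, 42, 0, 0], [0, 2, 42, 0, 0]]}}

```text
clock: 28.55
tool_pos: [0.4749, -0.2306, 0.3208]
tool_rot: [[0.001, 1.0, -0.0], [-0.0, -0.0, -1.0], [-1.0, 0.001, 0.0]]
force: [1.3, 0.1, -0.4]
gripper_width: 0.996
```

{"method": "servo_tool", "body": {"motion": [[0, 0, 21, 0, 0], [0, 0, 0, 0, 0], [0, 0, 0, 0, 0]]}}

```text
clock: 28.85
tool_pos: [0.4749, -0.2497, 0.3203]
tool_rot: [[-0.0, 1.0, -0.001], [0.0, -0.001, -1.0], [-1.0, -0.0, -0.0]]
force: [-0.5, 0.4, -0.7]
gripper_width: 1.0
```

Run:
```python
from h import *
from bench import bot
s=bot.state();print(s["tool_pos"],s["q"],s["clock"])
S=bot.capture("scene");T=bot.capture("top")
obs=[(.475,-.25,0,.036,(0,255,0)),(.475,-.25,.094,.032,(0,0,255)),(.4533,.2532,.004,.03,(0,255,0)),(.4533,.2532,.082,.027,(0,0,255))]
overlay(S,S["pixels"][:,:,::-1],obs,(200,110,430,240),3.4,"pics/a.png")
overlay(T,T["pixels"][:,:,::-1],obs,(200,210,320,290),3,"pics/b.png")
a=cv2.imread("pics/a.png")[:,:780];b=cv2.imread("pics/b.png")[:150]
b=b[:150];cv2.imwrite("pics/c5.png",np.vstack([a,cv2.copyMakeBorder(b,0,0,0,a.shape[1]-b.shape[1],0)]))
```

```text
[ 0.47491639 -0.24967758  0.32027365] [-6.07158524e-01  4.73075228e-01  1.86743956e+00  6.17844664e-05
  8.01353469e-01 -6.06175900e-01] 28.85
```

View pics/c5.png

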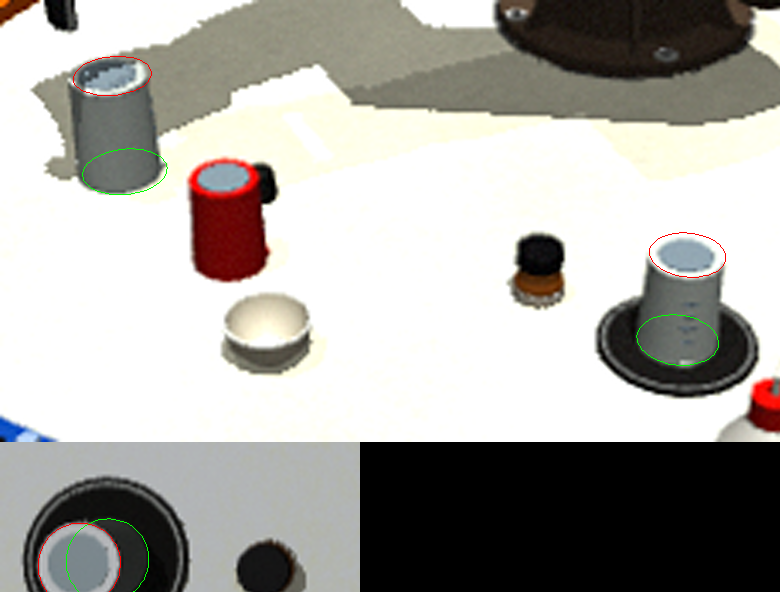

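b3 is nested flat. b4's picture agrees with (0.476, -0.251) to about 3 mm, well inside the jaw gap. Gripping b4 both ways.

{"method": "servo_tool", "body": {"motion": [[40, 1, 1, 0, 0], [35, 0, 0, 0, 0], [15, 0, 0, 0, 0], [8, 0, 0, 0, 0], [0, 0, 0, 0, 0], [0, 0, 0, 0, 0.07], [0, 0, 0, 0, 0.12], [0, 0, 0, 0, 0.17], [0, 0, 0, 0, 0.22], [0, 0, 0, 0, 0.3], [0, 0, 0, 0, 0.4], [0, 0, 0, 0, 0.4]]}}

```text
clock: 30.15
tool_pos: [0.4764, -0.251, 0.2227]
tool_rot: [[0.001, 1.0, -0.0], [-0.001, -0.0, -1.0], [-1.0, 0.001, 0.001]]
force: [-0.1, -0.1, 6.4]
gripper_width: 0.769
```

{"method": "servo_tool", "body": {"motion": [[0, 0, 0, 0, 0.1], [0, 0, 0, 0, 0], [0, 0, 0, 0, 0], [0, 0, 0, 8.18, 0], [0, 0, 0, 8.18, 0], [0, 0, 0, 8.18, 0], [0, 0, 0, 8.18, 0], [0, 0, 0, 8.18, 0], [0, 0, 0, 8.18, 0], [0, 0, 0, 8.18, 0], [0, 0, 0, 8.18, 0], [0, 0, 0, 8.18, 0], [0, 0, 0, 8.18, 0], [0, 0, 0, 8.2, 0], [0, 0, 0, 0, 0]]}}

```text
clock: 31.65
tool_pos: [0.4763, -0.2509, 0.2219]
tool_rot: [[-0.0, -0.002, -1.0], [-0.0, -1.0, 0.002], [-1.0, 0.0, 0.0]]
force: [-0.5, 0.7, -0.3]
gripper_width: 1.002
```

{"method": "servo_tool", "body": {"motion": [[0, 0, 0, 0, 0.07], [0, 0, 0, 0, 0.12], [0, 0, 0, 0, 0.17], [0, 0, 0, 0, 0.22], [0, 0, 0, 0, 0.3], [0, 0, 0, 0, 0.4], [0, 0, 0, 0, 0.4], [0, 0, 0, 0, 0.4]]}}

```text
clock: 32.45
tool_pos: [0.4763, -0.2508, 0.2221]
tool_rot: [[0.0, 0.0, -1.0], [-0.0, -1.0, -0.0], [-1.0, 0.0, -0.0]]
force: [0.3, 1.5, 4.8]
gripper_width: 0.772
```

{"method": "servo_tool", "body": {"motion": [[-5, 0, 0, 0, 0.4], [-15, 0, 0, 0, 0.4], [-30, 0, 0, 0, 0.4], [-35, 0, 0, 0, 0.4], [-25, 0, 0, 0, 0.4], [0, -15, 0, 0, 0.4], [0, -30, 2, 0, 0.4], [0, -42, 2, 0, 0.4], [0, -42, 2, 0, 0.4], [0, -42, 2, 0, 0.4], [0, -42, 2, 0, 0.4], [0, -42, 2, 0, 0.4], [0, -42, 2, 0, 0.4], [0, -42, 2, 0, 0.4], [0, -42, 2, 0, 0.4], [0, -42, 2, 0, 0.4], [0, -42, 2, 0, 0.4], [0, -25, 1, 0, 0.4], [0, -14, 0, 0, 0.4], [0, 0, 0, 0, 0.4]]}}

```text
clock: 34.45
tool_pos: [0.4528, 0.2543, 0.3312]
tool_rot: [[-0.001, 0.002, -1.0], [-0.0, -1.0, -0.002], [-1.0, 0.0, 0.001]]
force: [-0.4, -0.2, 0.0]
gripper_width: 0.763
```

{"method": "servo_tool", "body": {"motion": [[0, 0, 0, 0, 0.4], [0, 0, 0, 0, 0.4]]}}

```text
clock: 34.65
tool_pos: [0.4534, 0.2521, 0.3318]
tool_rot: [[-0.001, -0.001, -1.0], [-0.0, -1.0, 0.001], [-1.0, 0.0, 0.001]]
force: [-0.1, -0.0, -0.8]
gripper_width: 0.767
```

{"method": "servo_tool", "body": {"motion": [[0, 0, 0, 0, 0.4], [10, 0, 0, 0, 0.4], [12, 0, 0, 0, 0.4], [12, 0, 0, 0, 0.4], [10, 0, 0, 0, 0.4], [0, 0, 0, 0, 0.4]]}}

```text
clock: 35.25
tool_pos: [0.4531, 0.253, 0.2862]
tool_rot: [[-0.003, -0.0, -1.0], [-0.001, -1.0, 0.0], [-1.0, 0.001, 0.003]]
force: [0.1, 0.1, -0.1]
gripper_width: 0.768
```

{"method": "servo_tool", "body": {"motion": [[12, 0, 0, 0, 0.4], [14, 0, 0, 0, 0.4], [14, 0, 0, 0, 0.4], [10, 0, 0, 0, 0.4], [6, 0, 0, 0, 0.4], [3, 0, 0, 0, 0.4], [0, 0, 0, 0, 0.4]]}}

```text
clock: 35.95
tool_pos: [0.4533, 0.2532, 0.2288]
tool_rot: [[-0.0, -0.0, -1.0], [-0.0, -1.0, 0.0], [-1.0, 0.0, 0.0]]
force: [-0.5, -0.6, -0.3]
gripper_width: 0.768
```

{"method": "servo_tool", "body": {"motion": [[0.8, 0, 0, 0, 0.4], [0.6, 0, 0, 0, 0.4], [0, 0, 0, 0, 0.4]]}}

```text
clock: 36.25
tool_pos: [0.4533, 0.2531, 0.2278]
tool_rot: [[0.0, -0.0, -1.0], [0.0, -1.0, 0.0], [-1.0, -0.0, -0.0]]
force: [-0.2, -0.2, -1.2]
gripper_width: 0.766
```

{"method": "servo_tool", "body": {"motion": [[0.8, 0, 0, 0, 0.4], [0.4, 0, 0, 0, 0.4], [0, 0, 0, 0, 0.4]]}}

```text
clock: 36.55
tool_pos: [0.4533, 0.2532, 0.2264]
tool_rot: [[0.0, -0.0, -1.0], [0.0, -1.0, 0.0], [-1.0, -0.0, -0.0]]
force: [-0.2, 0.1, 1.1]
gripper_width: 0.765
```

{"method": "servo_tool", "body": {"motion": [[0.4, 0, 0, 0, 0.4], [0, 0, 0, 0, 0.4]]}}

```text
clock: 36.75
tool_pos: [0.4534, 0.2531, 0.2262]
tool_rot: [[0.0, -0.0, -1.0], [0.0, -1.0, 0.0], [-1.0, -0.0, -0.0]]
force: [-0.6, -0.2, 4.4]
gripper_width: 0.767
```

b4 has touched down at the predicted height. I'll release it, back away and check.

{"method": "servo_tool", "body": {"motion": [[0, 0, 0, 0, 0.2], [0, 0, 0, 0, 0.1], [0, 0, 0, 0, 0], [0, 0, 0, 0, 0], [-10, 0, 0, 0, 0], [-30, 0, 0, 0, 0], [-40, 0, 0, 0, 0], [-40, 0, 0, 0, 0], [0, 20, 0, 0, 0], [0, 40, 0, 0, 0], [0, 40, 0, 0, 0], [0, 40, 0, 0, 0], [0, 40, 0, 0, 0], [0, 40, 0, 0, 0], [0, 40, 0, 0, 0], [0, 20, 0, 0, 0], [0, 0, 0, 0, 0], [0, 0, 0, 0, 0]]}}

```text
clock: 38.55
tool_pos: [0.4531, -0.0269, 0.3464]
tool_rot: [[0.0, -0.001, -1.0], [-0.0, -1.0, 0.001], [-1.0, 0.0, -0.0]]
force: [-0.7, 1.1, 0.3]
gripper_width: 1.002
```

Run:
```python
from h import *
from bench import bot
s=bot.state();print(s["tool_pos"],s["clock"])
S=bot.capture("scene");T=bot.capture("top")
obs=[(.4533,.2532,.004,.036,(0,255,0)),(.4533,.2532,.098,.032,(0,0,255)),(.6132,-.0042,.032,.034,(255,255,0)),(.4511,.1343,.045,.02,(255,255,0)),(.5324,-.0965,.078,.027,(255,255,0)),(.447,-.1226,.026,.012,(255,255,0))]
overlay(S,S["pixels"][:,:,::-1],obs,(240,110,450,250),3,"pics/a.png")
overlay(T,T["pixels"][:,:,::-1],obs,(200,210,300,290),3,"pics/b.png")
a=cv2.imread("pics/a.png");b=cv2.imread("pics/b.png")
cv2.imwrite("pics/c6.png",np.vstack([a,cv2.copyMakeBorder(b,0,0,0,a.shape[1]-b.shape[1],0)])[:600])
```

```text
[ 0.45312295 -0.0268681   0.34640237] 38.55
```

View pics/c6.png

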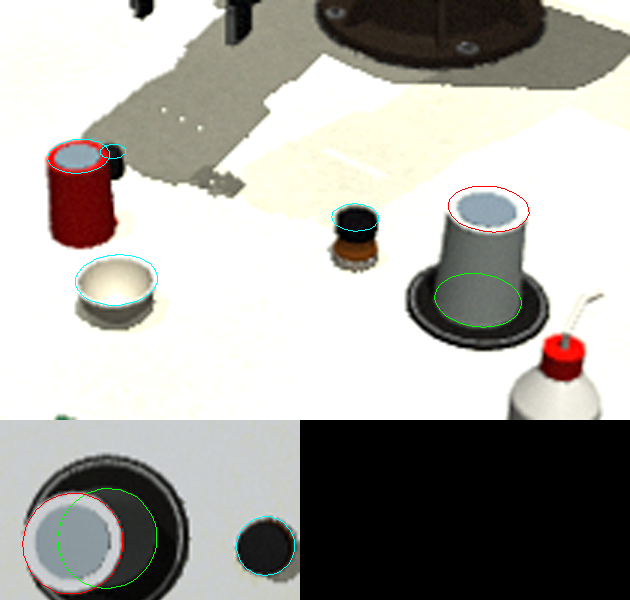

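The largest beaker stands flat on the mat, with its base ring and mouth ring matching the overlay. The bowl, jar, stopper and red beaker are where they started. Handing in.

```bash
python3 -c "
from bench import bot
print(bot.hand_in())"
```

```text
the job is handed in; nothing more can be done
None
```

All four beakers are nested mouth down in the middle of the mat, placed smallest to largest. I handed the job in at about 39 s of the 96 s allowed.

- **Placing:** I gripped each beaker from two directions to centre it, carried it over the mat and lowered it until the wrist force read 2.6 to 5.3 N. Each touched down within about 0.5 mm of the height expected for standing on the mat.
- **Last checks:** In both cameras the largest beaker stands upright and flat on the mat, matching the expected outline to about 1–2 mm. In the scene camera, the bowl, jar, stopper and red look-alike are where they started; the wash bottle was only partly in view, but the arm never went near it.
- **Disagreement:** For the largest beaker's starting position, the two cameras differed by a few millimetres. The two-way grip took care of this. No check failed.

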